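Shut the pail's spout and snap its cap on

ROBOT

A 6-joint arm with a two-finger parallel gripper is mounted at the origin on the work surface. World frame = base frame: x ahead of the robot, y to its left, z up, the work surface at z = 0. Lengths are in mm, angles in rad, forces in N, time in s.
With the tool pointing down it reaches from about 350 to 875 mm from the base axis. Payload 4.2 kg.
Tool frame: the origin (TCP) lies on the mounting face of the last link; the fingertips stand 173 mm ahead of it and the grasp point (between the pads) lies 155 mm ahead of it; z points along the fingers, y is the direction in which the jaws open and shut (so a half turn about z gives the same grasp; the last joint's range is limited). The gripper opens to 85 mm and grips with 20 to 120 N. Pads are 22 mm wide; open, the fingers measure 114 mm over their backs; the gripper's body (76 mm by 85 mm) begins 54 mm behind the grasp point. The pads swing forward as they close: fully open they stand 13 mm farther back than shut.
Start: joints at [-0.864, 0.385, 0.008, 0, -1.194, -0.259], TCP at [270.627, -563.348, 404.712] pointing down, gripper open.
Joint ranges: [-3.14, 3.14], [-1.21, 2.06], [-1.07, 1.41], [-3.16, 2.05], [-2.99, -0.16], [-3.1, 3.1]. Speed limits (rad/s): [2.79, 2.79, 3.14, 3.14, 3.14, 3.14].

INTERFACE

Orientations are given as a unit quaternion [x, y, z, w].
In Python, from bench import arm gives the robot as it stands.
- The arm moves only by the shell command python3 -m jog 'ROWS' [OPENING]. ROWS is JSON, a list that holds one entry, the list of rows, each a list of 4 numbers: the shift along the tool's x, y, z in mm, then the turn about the tool's z in degrees. In form: [[[x, y, z, spin], ...]]. A call has exactly 5 rows; each row is the pose to reach, as a shift and turn from the pose measured when the call began, along the tool's axes at that moment; what a row does not reach only later rows make up. A row lasts 1/8 s, in which the tool goes at most 62.5 mm and 10.7 degrees, less where a joint would pass 70% of its speed; a pose out of reach is approached as far as the arm can. A call with a gripper value outside its range is refused whole. OPENING is the finger opening in mm, from 0 to 85.4, set as the call begins (- or left out, the last holds). The fingers move at their own pace and stop on an object; the grip force is fixed at half the most. Time passes only in rows, so rows that repeat a pose let the fingers close, or fill a call up. It gives the time, the measured TCP pose, the force and the opening at its end, in the units of the state.
- arm.read_state(): the state, without advancing time (a new reading comes with each control period).
- arm.get_image(name): name is "scene" or "side" or "wrist"; returns (picture, depth): 400x640x3 uint8, blue, green, red; 400x640 float32, mm along the optical axis (not along the pixel's ray), 0 where there is no reading.
- arm.camera_params(name): a dict with "mtx" (3x3 intrinsics, pixels), "R" (3x3) and "t" (3): a world point X has camera coordinates R X + t. Camera axes: x right, y down, z forward; pixel columns grow to the right and rows downward; lengths in mm; the calibration is good to about 2 mm. A picture is of the moment at which its call begins: read the wrist's pose just before it. camera_params takes no time and is no camera call; for the wrist camera it gives the pose at the moment of the call.
- arm.job_done(): hands the job in, once; it reports no verdict.
The state is a dict: "clock": time; "joints": joint angles; "joint_vel": joint speeds; "joint_efforts": joint torques, N m; "position": TCP position; "ee_rot": TCP orientation; "contact_force": force on the tool from outside, world axes, zero at the start; "wrist_torque": the same for the moment, N m; "gripper_width": finger opening in mm.
Only numpy, scipy, OpenCV 4.12 (cv2) and the standard library are available. Lean on these libraries where they do the work, as an engineer would, in place of code of your own. Each camera call takes 0.05 s, during which the arm holds its last target.

TASK

Close up the food pail for storage: first turn the bar-shaped shut-off knob on its lid clockwise until it clicks over into the shut position, then take the loose snap cap and press it onto the spout until it clicks, and keep pressing after the click so that the rubber gasket under it is squeezed well down (a firm push, 12 to 16 N). Finish while still holding the cap pressed down in the fingers; do not let go. Leave the jar, the bowl and the carton where they stand.

Things in the scene. Friction and masses are not known exactly. Their poses are not given: they have to be found in the camera images.
- pail: Squat white plastic pail with a flat lid, fixed: it does not slide, turn or tip. Flange diameter 208 mm; flat lid top, diameter 188 mm, 120 mm above the table. Origin: centre of its underside, z up. On it, along the pail's own x axis, stand the grey spout (at x = +50 mm) and the grey shut-off knob (at x = -50 mm), joined by a low grey channel 6 mm high.
- spout_tip (a point): Centre of the top end of the spout, an upright grey post on the lid: 30 mm high above the lid top, diameter 24 mm, tapering over its top 7 mm to 14 mm. z up. The cap's underside is about 8.5 mm below this point when its lip first touches the nubs, about 21 mm below once snapped on, and 22 mm below when it rests on the unsqueezed gasket.
- nubs (a point): On the spout's axis, 12.5 mm below its top, axes as the pail's: the level of the centres of four sprung 10 mm balls that stand out of the post's sides to a radius of 17 mm. They give way inwards as the cap's lip is pushed past (peak push about 6 to 10 N, 12 mm below the spout's top) and spring out above the lip: that is the click; the push drops and they pull the cap down (up to 13 N).
- gasket (a joint): How far the black rubber gasket ring (diameter 52 mm, round the foot of the spout, top face 22 mm below the spout's top) is squeezed down, m: 0 at rest, 0.004 at most (then it is solid). It is a spring: 2 N to start and 4 N per mm more (2 mm takes 10 N, 4 mm takes 18 N).
- shutoff (a joint): Angle of the shut-off knob, rad, growing clockwise seen from above: 0 to 0.2 at the start (open; at 0 its bar lies along the channel), shut from 0.95 to the end stop at 1.26. It turns freely but for a sprung detent felt between about 0.25 and 0.95: it resists up to 0.6 (about 0.2 N m), then clicks over and drives the knob on to shut, where it stays by itself.
- shutoff_grip (a point): Middle of the knob's bar grip, on the knob's vertical axis, 34 mm above the lid top and 12 mm below the bar's top. The bar is 44 mm long along this point's own x axis, 14 mm thick along y, and 34 mm high, on a disc of diameter 44 mm whose top is 14 mm above the lid. z up; the axes turn with the knob.
- cap: Loose grey plastic snap cap, about 45 g, standing on the table mouth down. Round skirt of diameter 46 mm, 32 mm high, with a flat shoulder on top; on it a round finger grip of diameter 26 mm and 26 mm high (58 mm in all). Open below: mouth of diameter 28 mm (the lip, 4 mm thick), a bore of diameter 38 mm behind it up to 28 mm above the underside. Origin: centre of its underside, z up along its axis. Any turn about its axis fits the spout.
- jar: Bystander: round glass jar with steel lid, diameter 60 mm, 75 mm high. Origin: centre of its underside. It and the cap may stand in one another's place.
- bowl: Bystander: steel bowl, rim diameter 116 mm, 45 mm high. Origin: centre of its underside.
- carton: Bystander: cardboard carton, 100 mm (own x) by 70 mm, 60 mm high. Origin: centre of its underside.

How it is judged:
By the outcome, as a careful person would: the job done as asked, in the order asked, and still so for the second after the job is handed in, while the arm keeps its last pose, push and grip.
It also fails if it takes over 64 s, if anything falls off the work surface, if the arm or the gripper's body presses on something with over 40 N, if the wrist force passes 120 N, or if a joint passes its speed limit or range.

## Working session

There is one attempt and no reset: what is moved stays moved. The work goes in short steps, Python scripts to look and compute and a shell command to move; the robot and the scene stay as the last step left them, time stands still between calls to the robot, and variables do not carry over. Pictures are saved under pics/ and viewed, and the job is handed in when it is done.

```bash
ls; mkdir -p pics
python3 - <<'E'
from bench import arm
import cv2
print(arm.read_state())
for n in ["scene","side","wrist"]:
    p=arm.camera_params(n); im,d=arm.get_image(n)
    cv2.imwrite(f"pics/{n}0.png",im); print(n,p)
    import numpy as np; np.savez(f"pics/{n}0.npz",im=im,d=d,**p)
E
```

```text
pics
{'clock': 0.0, 'joints': array([-8.64422054e-01,  3.85542660e-01,  6.61852173e-03, -4.98464835e-04,
       -1.19399628e+00, -2.58608235e-01]), 'joint_vel': array([ 0.00012763, -0.00061036, -0.00016902,  0.00021676,  0.00080072,
       -0.00085132]), 'joint_efforts': array([-3.28296255e-04, -3.92293954e+01,  1.88409698e+01,  4.18645307e+00,
       -4.55265123e-03, -9.74101397e-06]), 'position': array([ 270.53978371, -563.17792828,  403.62678314]), 'ee_rot': array([-2.21927609e-01,  9.75062539e-01,  1.04828582e-03, -2.87569470e-04]), 'contact_force': array([ 0.29628961, -0.51443631,  0.36433406]), 'wrist_torque': array([-0.03912138,  0.00149518,  0.06146301]), 'gripper_width': 85.26777103561588}
scene {'mtx': array([[372.29478377,   0.        , 321.4229256 ],
       [  0.        , 372.29478377, 204.95585454],
       [  0.        ,   0.        ,   1.        ]]), 'R': array([[-0.85740644,  0.5144445 ,  0.01417895],
       [ 0.38575748,  0.66067722, -0.64396955],
       [-0.3406543 , -0.546674  , -0.76491972]]), 't': array([ 478.61694467, -109.43907443, 1269.66232475])}
side {'mtx': array([[390.58794593,   0.        , 318.64508207],
       [  0.        , 390.58794593, 200.83716414],
       [  0.        ,   0.        ,   1.        ]]), 'R': array([[-0.9527099 , -0.30365481, -0.01173076],
       [-0.18048302,  0.5964744 , -0.78207683],
       [ 0.24447849, -0.74297513, -0.6230716 ]]), 't': array([516.37815264, 198.35530343, 982.80925706])}
wrist {'mtx': array([[356.18991928,   0.        , 316.21737072],
       [  0.        , 356.18991928, 198.91794957],
       [  0.        ,   0.        ,   1.        ]]), 'R': array([[-0.43287957,  0.901448  ,  0.00260339],
       [ 0.85679043,  0.41053361,  0.31204537],
       [ 0.28022389,  0.13730863, -0.95006364]]), 't': array([623.63478676, -41.80257589, 379.74309503])}
```

View pics/scene0.png

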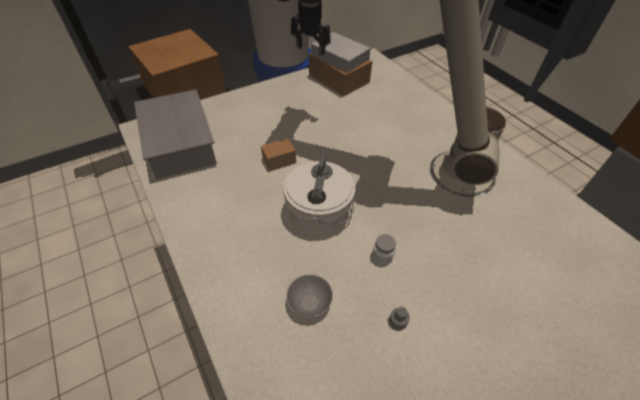

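View pics/side0.png

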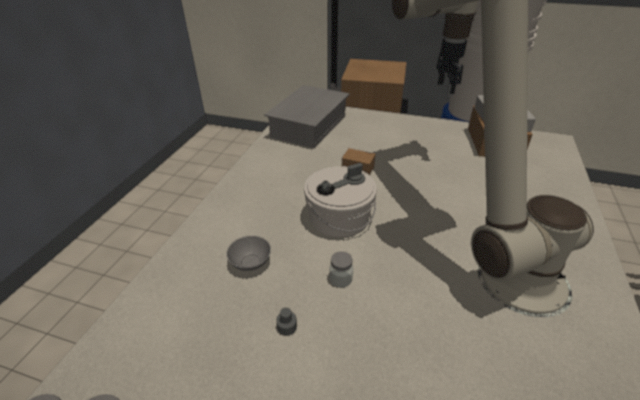

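View pics/wrist0.png

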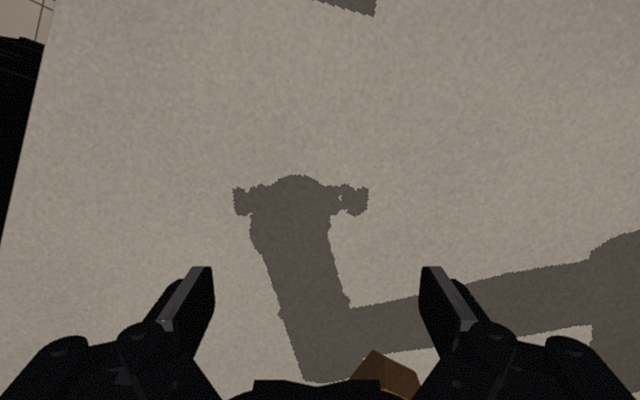

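The scene view (and side view) shows the pail at scene (320,188), side (341,200), with the black spout at (317,197) and the knob bar at (322,168). The loose cap is at scene (400,318), side (286,322). The jar is at (385,249), the bowl at (310,298) and the carton at (279,154). The wrist view shows only table and shadow. I'll zoom in next.

```bash
cat > h.py <<'E'
import numpy as np,cv2
def load(n):
    z=np.load(f"pics/{n}.npz"); return {k:z[k] for k in z}
def ray(c,u,v):
    K,R,t=c['mtx'],c['R'],c['t']
    o=-R.T@t; d=R.T@np.linalg.inv(K)@np.array([u,v,1.]); return o,d/np.linalg.norm(d)
def plane(c,u,v,z):
    o,d=ray(c,u,v); return o+d*(z-o[2])/d[2]
def proj(c,X):
    x=c['R']@np.asarray(X,float)+c['t']; x=c['mtx']@x; return x[:2]/x[2]
def cloud(c):
    d=c['d']; v,u=np.indices(d.shape); K=c['mtx']
    P=np.stack([(u-K[0,2])/K[0,0]*d,(v-K[1,2])/K[1,1]*d,d],-1)
    return (P-c['t'])@c['R']   # R^T(x-t)
def two(cs):
    A=np.zeros((3,3));b=np.zeros(3)
    for c,u,v in cs:
        o,d=ray(c,u,v); M=np.eye(3)-np.outer(d,d); A+=M;b+=M@o
    return np.linalg.solve(A,b)
E
python3 - <<'E'
from h import *
S=load("scene0");D=load("side0")
def crop(c,x0,y0,w,h,k): return cv2.resize(c['im'][y0:y0+h,x0:x0+w],None,fx=k,fy=k,interpolation=cv2.INTER_CUBIC)
a=crop(S,275,150,90,90,4);b=crop(D,295,155,90,90,4)
c=crop(S,370,290,60,60,4);e=crop(D,256,292,60,60,4)
top=np.hstack([a,b]);bot=np.hstack([c,e,np.zeros((240,240,3),np.uint8)])
cv2.imwrite("pics/crop0.png",np.vstack([top,bot]) )
for n,c in(("scene",S),("side",D)):
    P=cloud(c); print(n,np.mean(c['d']>0))
    m=(P[...,2]>112)&(P[...,2]<126)&(P[...,0]>0)&(P[...,0]<900)&(c['im'].min(-1)>110)
    n_,l,st,ce=cv2.connectedComponentsWithStats(m.astype(np.uint8))
    for i in range(1,n_):
        if st[i,4]>200: q=P[l==i]; print(st[i],q.mean(0),q.min(0),q.max(0), cv2.minEnclosingCircle(q[:,:2].astype(np.float32)))
    box=(slice(290,345),slice(370,430)) if n=="scene" else (slice(295,350),slice(260,315))
    q=P[box].reshape(-1,3); q=q[(q[:,2]>12)&(q[:,2]<90)]; print("cap",len(q),np.median(q,0),q.min(0),q.max(0))
E
```

```text
scene 0.99590625
[ 283  161   72   54 2393] [515.59946319 -89.47350169 120.58698694] [ 404.24608414 -206.87299272  112.03157124] [610.31290689   1.00626814 125.94647697] ((507.10614013671875, -102.6722412109375), 104.44893646240234)
cap 341 [525.74311958 306.96241953  34.17011331] [497.20357619 278.98467812  12.11859813] [540.86665586 325.11506315  62.28388998]
side 0.99606640625
[ 304  166   73   44 1861] [505.0915445  -78.97141886 119.34524092] [ 407.37790195 -190.61937927  112.02137791] [612.59675987   3.92128522 125.88597728] ((510.35455322265625, -98.76338195800781), 104.44953155517578)
cap 426 [516.41092976 313.29011279  33.95744906] [497.99794296 283.3993022   12.17094574] [543.47201049 327.92998653  61.96664267]
```

View pics/crop0.png

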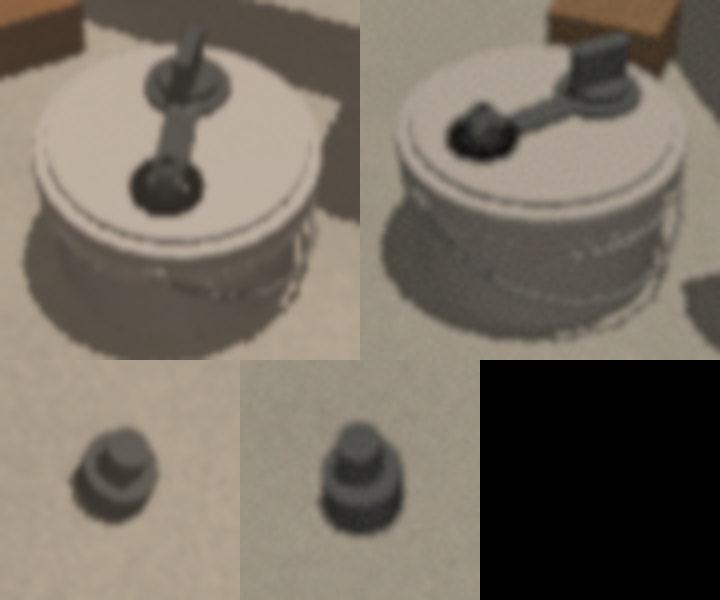

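The crops show the gasket centred at scene px (317,197), side (325,189), and the knob disc at scene (322,172), side (354,177). The bar lies roughly along the channel.

Run:
```python
from h import *
S=load("scene0");D=load("side0")
g=[plane(S,275+167/4,150+187/4,126),plane(D,295+122/4,155+133/4,126)]
k=[plane(S,275+187/4,150+85/4,134),plane(D,295+237/4,155+91/4,134)]
ct=[plane(S,370+130/4,290+(447-360)/4,58),plane(D,256+(359-240)/4,292+(440-360)/4,58)]
print(g,k,ct)
print(two([(S,370+130/4,290+87/4),(D,256+119/4,292+80/4)]))
```

```text
[array([539.03514254, -60.39045352, 126.        ]), array([540.37849557, -62.32697454, 126.        ])] [array([ 480.37056048, -131.59685068,  134.        ]), array([ 473.73184833, -123.17222179,  134.        ])] [array([517.08511358, 303.69979105,  58.        ]), array([519.04650637, 304.76167767,  58.        ])]
[518.28628512 304.88960057  59.59553103]
```

```bash
cat >> h.py <<'E'
from scipy.spatial.transform import Rotation as Rot
def rel(s,target,jaw_deg=None):
    """shift in tool axes to target TCP pos; spin deg to bring tool y to world angle jaw_deg (mod 180)"""
    R=Rot.from_quat(s['ee_rot']).as_matrix()
    sh=R.T@(np.asarray(target)-s['position'])
    y=np.degrees(np.arctan2(R[1,1],R[0,1]))
    sp=None
    if jaw_deg is not None: sp=(y-jaw_deg+90)%180-90   # +spin = clockwise from above
    return sh.round(1),y.round(1),sp, R[:,2].round(4)
E
python3 - <<'E'
from h import *
from bench import arm
s=arm.read_state(); W=load("wrist0")
R=Rot.from_quat(s['ee_rot']).as_matrix()
o=-W['R'].T@W['t']; print("cam in tool",R.T@(o-s['position']),"fwd in tool",R.T@W['R'][2])
print(rel(s,[476,-131,403],137))
E
```

```text
cam in tool [78.88125072  0.18217194 31.68465227] fwd in tool [-3.12145218e-01  8.97086844e-04  9.50033977e-01]
(array([-372.3,  300.7,    1.3]), np.float64(115.6), np.float64(-21.352341039853158), array([-8.0e-04,  1.5e-03, -1.0e+00]))
```

```bash
python3 -m jog '[[[-60,48,0,-5],[-120,96,-10,-10],[-180,144,-30,-15],[-240,192,-50,-20],[-300,240,-70,-21]]]'
python3 - <<'E'
from h import *
from bench import arm
s=arm.read_state(); print(s['clock'],s['contact_force'],rel(s,[508,-97,480],137))
E
```

```text
clock: 0.78
position: [404.0, -284.8, 454.9]
ee_rot: [-0.396, 0.918, 0.001, -0.0]
contact_force: [1.7, -0.3, 0.6]
gripper_width: 85.7
0.775 [ 1.7344526  -0.31635219  0.55768037] (array([-208. ,   53.2,  -24.9]), np.float64(136.7), np.float64(-0.3017816868293153), array([-9.0e-04,  1.6e-03, -1.0e+00]))
```

```bash
python3 -m jog '[[[-55,14,-6,0],[-110,28,-12,0],[-165,42,-20,0],[-208,53,-25,0],[-208,53,-25,0]]]'
python3 - <<'E'
from h import *
from bench import arm
s=arm.read_state(); p=arm.camera_params("wrist"); im,d=arm.get_image("wrist")
np.savez("pics/wrist1.npz",im=im,d=d,**p); cv2.imwrite("pics/wrist1.png",im)
print(s['position'],s['joint_vel'].round(3))
c=load("wrist1"); P=cloud(c)
for lo,hi in((108,123),(128,138),(142,160),(160,175)):
    m=(P[...,2]>lo)&(P[...,2]<hi)&(d>0)&(d<450)
    m[300:]=0
    n,l,st,ce=cv2.connectedComponentsWithStats(m.astype(np.uint8))
    for i in range(1,n):
        if st[i,4]>80: q=P[l==i]; print(lo,st[i],q.mean(0).round(1),q.min(0).round(1),q.max(0).round(1))
E
```

```text
clock: 1.4
position: [509.3, -94.8, 479.9]
ee_rot: [-0.398, 0.917, 0.001, -0.0]
contact_force: [0.2, -0.1, 0.1]
gripper_width: 85.5
[509.32158301 -94.84457347 479.85083673] [-0.047 -0.014 -0.032  0.001 -0.009  0.019]
108 [  205    46   216   213 28484] [ 502.4 -106.1  118. ] [ 404.5 -204.1  109. ] [611.    2.5 123. ]
128 [283  86  18  47 532] [ 485.5 -149.6  133. ] [ 467.5 -161.2  129.8] [ 497.8 -132.9  135.4]
128 [316  86  18  49 595] [ 466.8 -130.4  133.1] [ 454.6 -149.   129.7] [ 485.1 -117.7  135. ]
142 [304 210  25  24 470] [538.1 -63.3 146.8] [527.5 -74.2 142. ] [552.4 -48.5 150.7]
160 [ 298   84   20   58 1003] [ 475.8 -139.9  164.7] [ 457.4 -158.2  161. ] [ 495.4 -120.9  167.6]
```

View pics/wrist1.png

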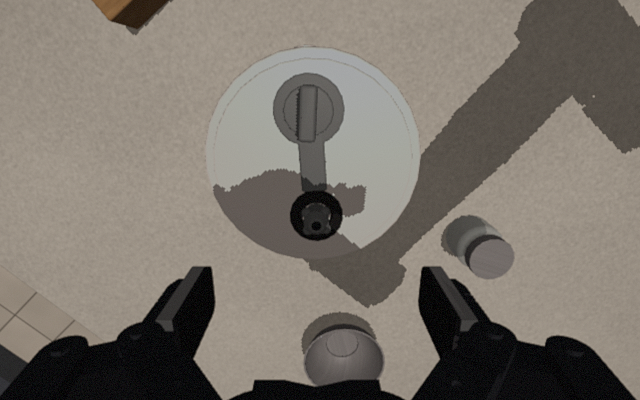

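The wrist view shows the knob bar at (308,113), nearly vertical in the image, the channel below it, and the spout tip at (316,225) inside the black gasket at (316,215). The jar is at (490,258).

Run:
```python
from h import *
c=load("wrist1");P=cloud(c);im=c['im']
# bar top
m=(P[...,2]>160)&(P[...,2]<175)&(c['d']>0); m[300:]=0
n,l,st,ce=cv2.connectedComponentsWithStats(m.astype(np.uint8)); i=1+np.argmax(st[1:,4])
v,u=np.nonzero(l==i)
X=np.array([plane(c,a,b,166)[:2] for a,b in zip(u,v)],np.float32)
r=cv2.minAreaRect(X);b=cv2.boxPoints(r);print(r,X.mean(0)); w,V=np.linalg.eigh(np.cov(X.T)); print("bar angle",np.degrees(np.arctan2(V[1,1],V[0,1]))%180)
# gasket outer circle (dark)
g=(im.max(-1)<40).astype(np.uint8); g[260:]=0
n,l,st,ce=cv2.connectedComponentsWithStats(g)
for i in range(1,n):
    if st[i,4]>300:
        v,u=np.nonzero(l==i); X=np.array([plane(c,a,b,128)[:2] for a,b in zip(u,v)],np.float32); print("gasket",st[i],cv2.minEnclosingCircle(X))
# lid/flange
m=(im.min(-1)>0); q=(P[...,2]>108)&(P[...,2]<125)&(c['d']>0); q[280:]=0
X=P[q][:,:2].astype(np.float32); print("flange",cv2.minEnclosingCircle(X))
m=(P[...,2]>146)&(P[...,2]<154)&(c['d']>0); m[280:]=0
print("tip",P[m].mean(0),P[m].min(0),P[m].max(0))
m=(P[...,2]>129)&(P[...,2]<137)&(c['d']>0); m[150:]=0
print("disc",cv2.minEnclosingCircle(P[m][:,:2].astype(np.float32)))
k=cv2.resize(im[60:260,200:440],None,fx=3,fy=3,interpolation=cv2.INTER_CUBIC); cv2.imwrite("pics/crop1.png",k)
```

```text
((475.98040771484375, -139.7017364501953), (43.14019775390625, 13.782708168029785), 44.36835861206055) [ 475.69623 -139.97464]
bar angle 44.27662868156014
gasket [ 290  190   52   51 1457] ((538.7948608398438, -63.41242218017578), 26.22639274597168)
flange ((507.7344970703125, -100.83856964111328), 103.69195556640625)
tip [538.04991884 -63.34198062 148.712425  ] [ 459.96248582 -154.66672745  146.04787997] [548.02298215 -53.07037998 152.50280853]
disc ((476.34222412109375, -139.41912841796875), 21.840635299682617)
```

View pics/crop1.png

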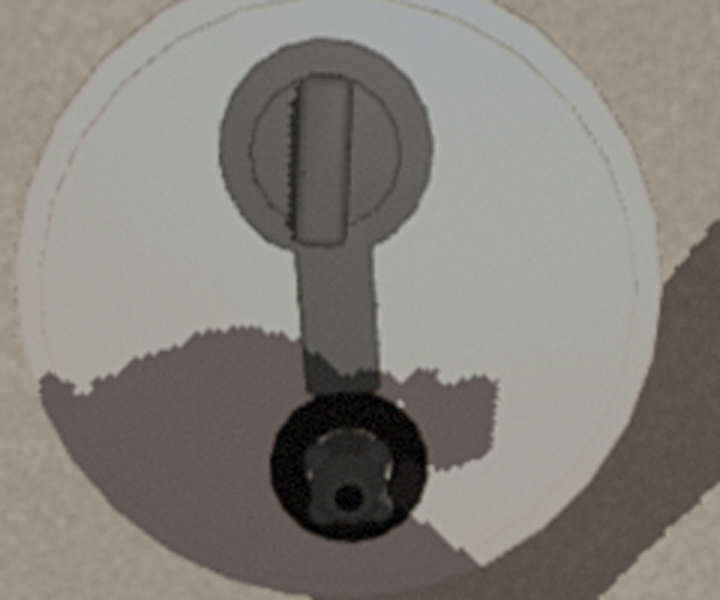

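Run:
```python
from h import *
from bench import arm
s=arm.read_state(); print(s['joints'].round(3),s['position'],rel(s,[476,-139.7,313],134.3),np.degrees(np.arctan2(76.2,62.8)))
```

```text
[ 0.127  0.154 -0.121 -0.002 -1.298 -0.88 ] [508.57289227 -96.00323025 479.66188064] (array([ 54.1,  -6.6, 166.7]), np.float64(136.8), np.float64(2.5360566307224417), array([-0.002 ,  0.0017, -1.    ])) 50.50646196645308
```

```bash
python3 -m jog '[[[20,-3,20,1],[40,-5,50,2.5],[54,-6.6,90,2.5],[54,-6.6,130,2.5],[54.1,-6.6,145,2.5]]]'
python3 - <<'E'
from h import *
from bench import arm
s=arm.read_state(); print(rel(s,[476,-139.7,313],134.3),s['contact_force'])
E
```

```text
clock: 2.08
position: [474.3, -141.0, 332.1]
ee_rot: [-0.376, 0.927, 0.002, -0.003]
contact_force: [0.7, 0.8, -0.4]
gripper_width: 85.7
(array([-2.2, -0.4, 19.1]), np.float64(134.2), np.float64(-0.11863495137345126), array([-0.0072,  0.002 , -1.    ])) [ 0.66556966  0.7506309  -0.42270944]
```

```bash
python3 -m jog '[[[-1,-0.3,10,0],[-2,-0.4,18,0],[-2,-0.4,19,0],[-2,-0.4,19,0],[-2,-0.4,19,0]]]'
python3 - <<'E'
from h import *
from bench import arm
s=arm.read_state(); p=arm.camera_params("wrist"); im,d=arm.get_image("wrist")
cv2.imwrite("pics/wrist2.png",im)
print(rel(s,[476,-139.7,313],134.3),s['contact_force'])
E
```

```text
clock: 2.7
position: [476.0, -139.8, 313.6]
ee_rot: [-0.376, 0.927, 0.002, -0.002]
contact_force: [0.8, -0.5, 0.3]
gripper_width: 85.6
(array([-0. ,  0.1,  0.6]), np.float64(134.2), np.float64(-0.10176003870824957), array([-0.0058,  0.002 , -1.    ])) [ 0.81982713 -0.5401705   0.28239476]
```

View pics/wrist2.png

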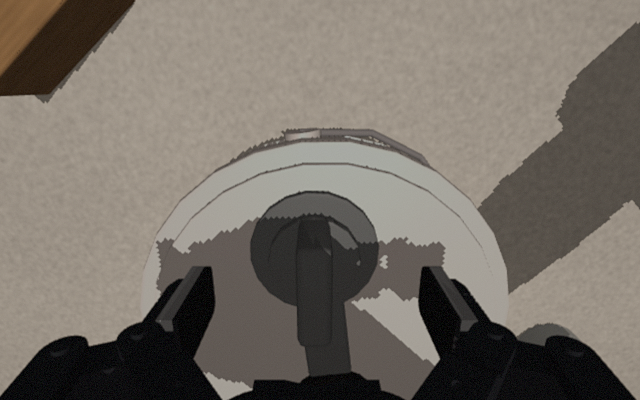

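The bar is at (316,280), centred between the fingers at about 210 and 425 px. Next I close on it.

```bash
python3 -m jog '[[[0,0,0,0],[0,0,0,0],[0,0,0,0],[0,0,0,0],[0,0,0,0]]]' 0
python3 - <<'E'
from bench import arm
s=arm.read_state();print(s['gripper_width'],s['position'],s['contact_force'],s['wrist_torque'])
E
```

```text
clock: 3.38
position: [476.4, -140.2, 313.9]
ee_rot: [-0.376, 0.926, 0.001, -0.002]
contact_force: [2.0, -4.3, -0.9]
gripper_width: 13.1
13.096519688547017 [ 476.43169373 -140.2068723   313.89015536] [ 2.02934723 -4.31941016 -0.92739382] [-1.18408483 -0.48615638  0.03077415]
```

```bash
python3 -m jog '[[[0,0,0,6],[0,0,0,13],[0,0,0,20],[0,0,0,27],[0,0,0,33]]]'
python3 - <<'E'
from bench import arm
s=arm.read_state();print(s['gripper_width'],s['contact_force'],s['wrist_torque'])
E
```

```text
clock: 4.0
position: [476.4, -140.2, 313.9]
ee_rot: [-0.096, 0.995, 0.001, -0.002]
contact_force: [0.2, -1.9, -0.4]
gripper_width: 13.0
13.043189381135042 [ 0.22031184 -1.94815412 -0.42898299] [-0.1662854  -0.25016216 -0.13139025]
```

```bash
python3 -m jog '[[[0,0,0,7],[0,0,0,14],[0,0,0,20],[0,0,0,26],[0,0,0,26]]]'
python3 - <<'E'
from bench import arm
s=arm.read_state();print(s['gripper_width'],s['contact_force'],s['wrist_torque'])
E
python3 -m jog '[[[0,0,0,0],[0,0,0,0],[0,0,0,0],[0,0,-15,0],[0,0,-40,0]]]' 85
python3 - <<'E'
from h import *
from bench import arm
s=arm.read_state(); p=arm.camera_params("wrist"); im,d=arm.get_image("wrist")
cv2.imwrite("pics/wrist3.png",im);np.savez("pics/wrist3.npz",im=im,d=d,**p)
print(s['contact_force'],s['gripper_width'])
E
```

```text
clock: 4.62
position: [476.5, -140.3, 313.9]
ee_rot: [0.13, 0.991, 0.0, -0.002]
contact_force: [0.1, -1.3, 0.3]
gripper_width: 12.7
12.667977519649808 [ 0.1169325  -1.31077996  0.28451603] [-0.34150735 -0.27007907 -0.04265124]
clock: 5.25
position: [476.4, -140.2, 353.5]
ee_rot: [0.13, 0.992, 0.0, -0.003]
contact_force: [0.6, 0.3, 0.5]
gripper_width: 84.8
[0.61001183 0.30480437 0.50967173] 84.76546799271034
```

View pics/wrist3.png

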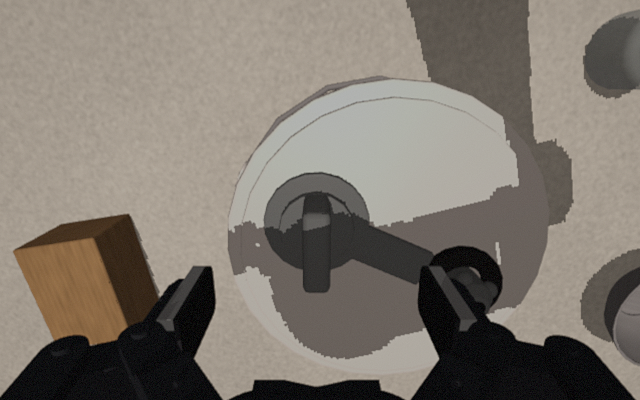

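The knob bar (315,245) now points along the tool axis, about 66° from the channel. That is θ≈1.14, so it is shut, and it did not spring back. Next is the cap.

Run:
```python
from h import *
from bench import arm
s=arm.read_state(); print(s['joints'].round(2),rel(s,[518.3,304.9,400],75))
S=load("scene0");D=load("side0")
for a,z in(((385,240),75),):print("jar",plane(S,385,240,75),plane(D,342,259,75))
c=load("wrist3");P=cloud(c)
m=(P[...,2]>161)&(P[...,2]<175)&(c['d']>0); m[300:]=0
n,l,st,ce=cv2.connectedComponentsWithStats(m.astype(np.uint8))
for i in range(1,n):
  if st[i,4]>200:
    v,u=np.nonzero(l==i)
    X=np.array([plane(c,a,b,166)[:2] for a,b in zip(u,v)],np.float32); print(st[i],cv2.minAreaRect(X))
```

```text
[ 0.04  0.21 -0.37  0.   -0.99 -1.87] (array([ 74.9, 440.8, -42.2]), np.float64(75.1), np.float64(0.1227682845935476), array([ 1.6e-03,  1.0e-04, -1.0e+00]))
jar [436.63230819 125.55883865  75.        ] [439.07250664 134.24004756  75.        ]
[ 302  210   29   82 2255] ((474.4679260253906, -138.7304229736328), (13.507927894592285, 43.31011962890625), 75.50006103515625)
```

```bash
python3 -m jog '[[[0,0,-40,0],[15,60,-44,0],[30,120,-44,0],[42,180,-44,0],[50,240,-44,0]]]'
python3 - <<'E'
from h import *
from bench import arm
s=arm.read_state(); print(rel(s,[518.3,304.9,400],75))
E
```

```text
clock: 5.92
position: [490.3, 106.3, 402.0]
ee_rot: [0.129, 0.992, 0.0, 0.001]
contact_force: [1.5, -0.5, -0.1]
gripper_width: 85.4
(array([ 23.9, 199.2,   2.2]), np.float64(75.2), np.float64(0.1508568078889425), array([ 2.4e-03,  6.0e-04, -1.0e+00]))
```

```bash
python3 -m jog '[[[7,60,2,0],[14,120,2,0],[20,180,2,0],[24,199,2,0],[24,199,2,0]]]'
python3 - <<'E'
from h import *
from bench import arm
s=arm.read_state(); p=arm.camera_params("wrist"); im,d=arm.get_image("wrist")
cv2.imwrite("pics/wrist4.png",im);np.savez("pics/wrist4.npz",im=im,d=d,**p)
c=load("wrist4");P=cloud(c)
for lo,hi,z in((50,64,58),(27,36,32)):
    m=(P[...,2]>lo)&(P[...,2]<hi)&(d>0);m[330:]=0
    n,l,st,ce=cv2.connectedComponentsWithStats(m.astype(np.uint8))
    for i in range(1,n):
      if st[i,4]>100:
        v,u=np.nonzero(l==i)
        X=np.array([plane(c,a,b,z)[:2] for a,b in zip(u,v)],np.float32); print(z,st[i],cv2.minEnclosingCircle(X),P[l==i].mean(0))
print(s['position'],s['joint_vel'].round(3),s['joints'].round(2))
E
```

```text
clock: 6.55
position: [517.9, 305.8, 399.4]
ee_rot: [0.128, 0.992, -0.0, 0.001]
contact_force: [0.9, -0.4, 0.5]
gripper_width: 85.2
58 [ 95 107  41  59 440] ((439.8164367675781, 141.05641174316406), 25.262758255004883) [439.26689261 154.59570099  55.75117755]
58 [301 161  28  29 645] ((518.0569458007812, 304.9859924316406), 13.33596134185791) [518.22694604 305.03570655  56.87844162]
58 [  0 231  17  52 493] ((521.780029296875, -1.9057698249816895), 29.128658294677734) [520.36534425  -3.09730938  57.03648449]
58 [622 260  18  58 540] ((714.5205688476562, 588.8593139648438), 34.00895309448242) [711.72687916 582.45066385  56.57590806]
58 [  4 277  14  43 236] ((563.6357421875, -24.88448715209961), 27.366796493530273) [565.53838794 -26.63831941  55.80219649]
32 [107 102  44  61 284] ((439.4550476074219, 140.1824951171875), 29.31454849243164) [438.56611668 157.65981163  31.41951142]
32 [291 146  48  46 972] ((518.42236328125, 304.96533203125), 22.940813064575195) [514.86687809 306.01521619  31.1473259 ]
32 [  7 215  26  98 494] ((538.2742919921875, -32.53374481201172), 58.81444549560547) [536.11284562 -16.80204629  31.35890531]
32 [605 240  35  62 467] ((711.6051025390625, 598.751220703125), 36.64609909057617) [701.18333325 589.16552021  31.42766356]
32 [216 298  47  27 122] ((653.4317626953125, 183.1824188232422), 29.62299346923828) [647.07030374 184.79799796  31.26238035]
[517.91562415 305.75669878 399.37971208] [-0.032 -0.031 -0.029  0.001 -0.005  0.003] [ 0.8   0.35 -0.06  0.   -1.16 -2.63]
```

View pics/wrist4.png

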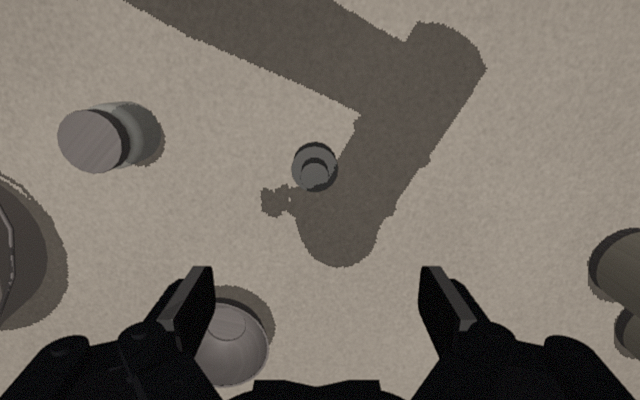

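The cap's grip disc is at (315,172), giving world (518.2,305.0). The jar (93,140) and the bowl (235,345) are well clear. I go down next.

```bash
python3 -m jog '[[[0,-0.8,50,0],[0,-0.8,105,0],[0,-0.8,150,0],[0,-0.8,180,0],[0,-0.8,188,0]]]'
python3 - <<'E'
from h import *
from bench import arm
s=arm.read_state(); print(rel(s,[518.2,305.0,207],75),s['contact_force'])
E
```

```text
clock: 7.22
position: [517.6, 301.7, 210.2]
ee_rot: [0.13, 0.992, -0.002, -0.001]
contact_force: [-0.1, -0.7, 1.8]
gripper_width: 84.7
(array([0.3, 3.4, 3.2]), np.float64(75.1), np.float64(0.06776918610860605), array([-0.0017, -0.0032, -1.    ])) [-0.06661961 -0.70704772  1.76131945]
```

```bash
python3 -m jog '[[[0.3,3.4,3,0],[0.3,3.4,3,0],[0.3,3.4,3,0],[0.3,3.4,3,0],[0.3,3.4,3,0]]]'
python3 - <<'E'
from h import *
from bench import arm
s=arm.read_state(); print(rel(s,[518.2,305.0,207],75),s['contact_force'])
E
python3 -m jog '[[[0,0,0,0],[0,0,0,0],[0,0,0,0],[0,0,0,0],[0,0,0,0]]]' 0
python3 - <<'E'
from h import *
from bench import arm
s=arm.read_state(); print(rel(s,[518.2,305.0,207],75),s['contact_force'],s['gripper_width'])
im,d=arm.get_image("side"); cv2.imwrite("pics/side5.png",cv2.resize(im[250:370,220:380],None,fx=4,fy=4))
E
```

```text
clock: 7.85
position: [518.2, 305.1, 207.6]
ee_rot: [0.13, 0.992, -0.001, -0.0]
contact_force: [-0.0, -0.1, 0.9]
gripper_width: 85.1
(array([-0.1, -0.1,  0.6]), np.float64(75.1), np.float64(0.0774930069182318), array([-0.0012, -0.0027, -1.    ])) [-0.04039097 -0.06387607  0.93928231]
clock: 8.48
position: [518.2, 305.2, 207.7]
ee_rot: [0.13, 0.992, -0.001, -0.0]
contact_force: [-0.5, -0.1, 0.8]
gripper_width: 24.2
(array([-0. , -0.2,  0.7]), np.float64(75.1), np.float64(0.07885466081904724), array([-9.0e-04, -2.6e-03, -1.0e+00])) [-0.48291073 -0.09673522  0.79681095] 24.224060295794466
```

View pics/side5.png

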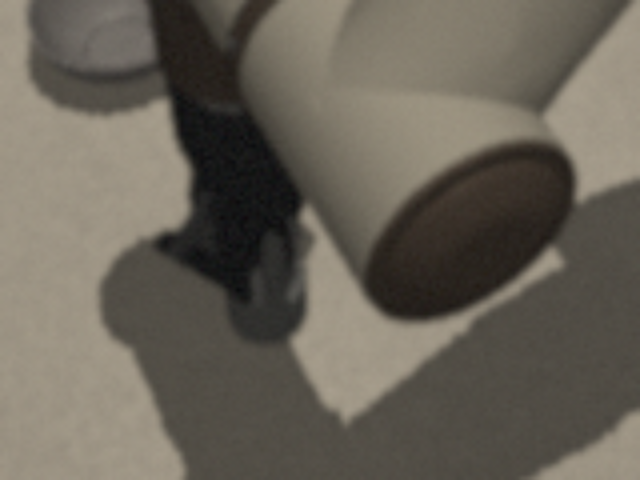

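```bash
python3 -m jog '[[[0,0,-25,0],[0,0,-75,0],[0,0,-130,0],[0,0,-185,0],[0,0,-215,0]]]'
python3 - <<'E'
from h import *
from bench import arm
s=arm.read_state(); print(rel(s,[539.2,-63.5,425],75),s['contact_force'],s['gripper_width'])
im,d=arm.get_image("wrist"); cv2.imwrite("pics/wrist6.png",im)
E
```

```text
clock: 9.15
position: [518.4, 305.6, 426.2]
ee_rot: [0.13, 0.992, 0.0, 0.001]
contact_force: [-0.6, 0.4, -0.8]
gripper_width: 23.9
(array([-115.1, -351.4,    1.1]), np.float64(75.1), np.float64(0.08912198305290531), array([ 2.7e-03,  6.0e-04, -1.0e+00])) [-0.62865129  0.38620939 -0.83904092] 23.94245479596672
```

View pics/wrist6.png

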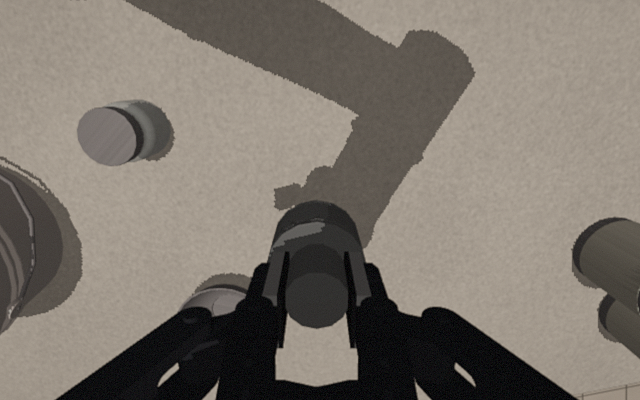

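The cap is held upright at (317,265). I'll stop about 60 mm beyond the spout so the camera can re-measure it.

```bash
python3 -m jog '[[[-30,-55,-15,0],[-62,-112,-15,0],[-94,-170,-15,0],[-126,-230,-15,0],[-150,-288,-15,0]]]' && python3 -m jog '[[[-18,-50,0,0],[-22,-60,0,0],[-22,-63,0,0],[-22,-63,0,0],[-22,-63,0,0]]]'
python3 - <<'E'
from h import *
from bench import arm
s=arm.read_state(); p=arm.camera_params("wrist"); im,d=arm.get_image("wrist")
cv2.imwrite("pics/wrist7.png",im);np.savez("pics/wrist7.npz",im=im,d=d,**p)
print(rel(s,[539.2,-63.5,425],75),s['contact_force'],s['gripper_width'],s['position'])
c=load("wrist7")
g=(im.max(-1)<40).astype(np.uint8)
n,l,st,ce=cv2.connectedComponentsWithStats(g)
for i in range(1,n):
    if st[i,4]>150:
        v,u=np.nonzero(l==i); X=np.array([plane(c,a,b,128)[:2] for a,b in zip(u,v)],np.float32); print("dark",st[i],cv2.minEnclosingCircle(X))
P=cloud(c)
m=(P[...,2]>161)&(P[...,2]<175)&(d>0); m[300:]=0
n,l,st,ce=cv2.connectedComponentsWithStats(m.astype(np.uint8))
for i in range(1,n):
  if st[i,4]>200:
    v,u=np.nonzero(l==i)
    X=np.array([plane(c,a,b,166)[:2] for a,b in zip(u,v)],np.float32); print("bar",st[i],cv2.minAreaRect(X))
E
```

```text
clock: 9.82
position: [587.5, 2.9, 443.4]
ee_rot: [0.129, 0.992, 0.002, 0.003]
contact_force: [1.2, 0.3, -0.6]
gripper_width: 24.2
clock: 10.45
position: [592.6, -62.3, 443.3]
ee_rot: [0.128, 0.992, 0.002, 0.003]
contact_force: [0.1, -0.3, -1.5]
gripper_width: 24.1
(array([ 51.5, -14.9,  17.9]), np.float64(75.2), np.float64(0.24601231949939972), array([ 0.0073,  0.004 , -1.    ])) [ 0.07057768 -0.33183754 -1.45623774] 24.125875011648123 [592.63215038 -62.31169356 443.27670388]
dark [158  24  24  69 983] ((474.34869384765625, -144.03732299804688), 23.524938583374023)
dark [ 264   84   65   65 1958] ((539.206298828125, -61.56268310546875), 25.06343650817871)
dark [   56   247   521   153 32479] ((819.5955810546875, -117.69349670410156), 268.50469970703125)
bar [ 137   21   32   72 1587] ((477.2438049316406, -137.17514038085938), (14.812786102294922, 42.21251678466797), 75.29925537109375)
```

View pics/wrist7.png

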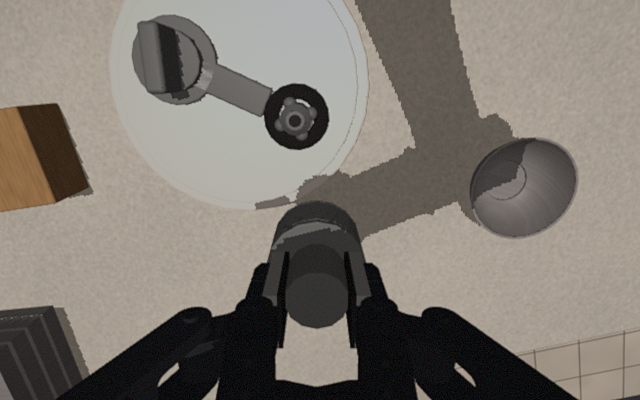

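The view shows the gasket and spout at (296,117) and the knob bar at (153,57), still shut. I move over the spout next.

```bash
python3 - <<'E'
from h import *
from bench import arm
s=arm.read_state(); print(rel(s,[539.4,-63.5,376],75))
E
python3 -m jog '[[[20,-6,0,0],[42,-12,10,0],[51,-15,35,0],[51,-15,60,0],[51,-15,67,0]]]'
python3 - <<'E'
from h import *
from bench import arm
s=arm.read_state(); print(rel(s,[539.4,-63.5,371],75),s['contact_force'],s['gripper_width'],s['position'])
E
```

```text
(array([ 51.6, -15. ,  66.9]), np.float64(75.2), np.float64(0.2428552997182578), array([ 0.0072,  0.0039, -1.    ]))
clock: 11.12
position: [539.6, -63.0, 374.7]
ee_rot: [0.128, 0.992, 0.002, 0.002]
contact_force: [0.8, -0.1, -0.7]
gripper_width: 24.0
(array([ 0. , -0.6,  3.7]), np.float64(75.3), np.float64(0.30176047581788623), array([ 0.0046,  0.0037, -1.    ])) [ 0.8474888  -0.10524207 -0.6894484 ] 23.95072838648961 [539.56473366 -62.99262458 374.67493374]
```

Now I check the alignment from the two fixed cameras before going down.

```bash
python3 -m jog '[[[0,-0.5,0,0],[0,-0.5,0,0],[0,-0.5,0,0],[0,-0.5,0,0],[0,-0.5,0,0]]]'
python3 - <<'E'
from h import *
from bench import arm
s=arm.read_state(); print(s['position'],s['contact_force'])
out=[]
for n in("scene","side"):
    im,d=arm.get_image(n); p=arm.camera_params(n); np.savez(f"pics/{n}8.npz",im=im,d=d,**p)
    x,y=(290,160) if n=="scene" else (295,150)
    out.append(cv2.resize(im[y:y+60,x:x+65],None,fx=6,fy=6,interpolation=cv2.INTER_CUBIC))
cv2.imwrite("pics/crop8.png",np.hstack(out))
E
```

```text
clock: 11.75
position: [539.5, -63.5, 374.9]
ee_rot: [0.128, 0.992, 0.002, 0.002]
contact_force: [-0.4, -0.7, 0.2]
gripper_width: 24.1
[539.45679142 -63.51049794 374.9129579 ] [-0.3801551  -0.65580434  0.16878911]
```

View pics/crop8.png

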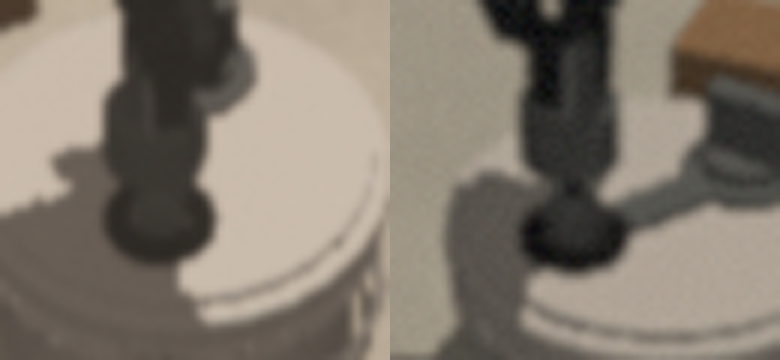

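Run:
```python
from h import *
for n,x0 in(("scene",290),("side",295)):
    c=load(n+"8")
    a=proj(c,[539.4,-63.5,126]);b=proj(c,[539.4,-63.5,182]);print(n,"pred gasket",a,"cap",b,"dx",b[0]-a[0], "per mm x,y",proj(c,[549.4,-63.5,126])[0]-a[0],proj(c,[539.4,-53.5,126])[0]-a[0])
    im=c['im'].max(-1).astype(float)
    y0=160 if n=="scene" else 150
    for lab,r in (("gasket",[int(round(a[1]))+k for k in(-1,0,1)]),("cap",[int(round(b[1]))+k for k in(-2,-1,0,1,2)])):
        print(lab,r,[ (lambda w:(w.min(),w.max(),w.mean()))(np.nonzero(im[y,x0:x0+40]<70)[0]+x0) if (im[y,x0:x0+40]<70).any() else None for y in r])
        print(im[r[1],x0+10:x0+42].astype(int))
```

```text
scene pred gasket [316.06202303 196.0670435 ] cap [316.12924559 181.99898273] dx 0.06722256205074473 per mm x,y -3.1448015456413714 1.8511772256911172
gasket [195, 196, 197] [(np.int64(308), np.int64(324), np.float64(316.0)), (np.int64(308), np.int64(324), np.float64(316.0)), (np.int64(308), np.int64(324), np.float64(316.0))]
[104 104 104 104 104 104  95  70  51  48  48  53  61  60  59  59  59  59
  61  62  61  61  54  50  56  96 162 195 201 201 202 202]
cap [180, 181, 182, 183, 184] [(np.int64(308), np.int64(322), np.float64(315.0)), (np.int64(308), np.int64(322), np.float64(315.0)), (np.int64(308), np.int64(322), np.float64(315.0)), (np.int64(308), np.int64(322), np.float64(315.0)), (np.int64(308), np.int64(322), np.float64(315.0))]
[202 202 202 202 201 199 180 114  66  61  61  60  61  62  66  64  57  53
  56  56  56  57  60  72 124 186 201 201 201 201 202 201]
side pred gasket [325.96052016 188.0687581 ] cap [325.9592461  171.32819667] dx -0.0012740521841010377 per mm x,y -3.443601785631472 -1.0518290671231512
gasket [187, 188, 189] [(np.int64(316), np.int64(334), np.float64(325.0)), (np.int64(316), np.int64(334), np.float64(325.0)), (np.int64(316), np.int64(333), np.float64(324.5))]
[ 92  88  87  90  88  90  91  87  92  90  85  62  34  17  15  26  40  44
  48  50  47  47  47  46  39  37  29  27  34  58  92 118]
cap [169, 170, 171, 172, 173] [(np.int64(317), np.int64(331), np.float64(324.0)), (np.int64(317), np.int64(331), np.float64(324.0)), (np.int64(317), np.int64(331), np.float64(324.0)), (np.int64(317), np.int64(331), np.float64(324.0)), (np.int64(318), np.int64(331), np.float64(324.5))]
[155 154 156 157 155 156 156 157 157 156 146 109  64  47  46  45  50  46
  53  51  48  52  46  49  52  58  58  86 136 164 173 175]
```

```bash
python3 -m jog '[[[1.2,-0.6,4,0],[1.2,-0.6,9,0],[1.2,-0.6,14,0],[1.2,-0.6,18,0],[1.2,-0.6,22,0]]]'
python3 - <<'E'
from h import *
from bench import arm
s=arm.read_state(); print(rel(s,[538.2,-63.8,352],75),s['contact_force'],s['wrist_torque'],s['gripper_width'],s['position'])
E
```

```text
clock: 12.48
position: [538.3, -63.7, 352.4]
ee_rot: [0.128, 0.992, 0.002, 0.002]
contact_force: [0.5, 0.3, -0.1]
gripper_width: 24.3
(array([ 0. , -0.1,  0.4]), np.float64(75.3), np.float64(0.302529265386525), array([ 0.0046,  0.0037, -1.    ])) [ 0.49248167  0.29629483 -0.07018183] [ 0.01392556  0.04406008 -0.04469285] 24.310601768313507 [538.26698229 -63.68759369 352.39540522]
```

```bash
python3 -m jog '[[[0,0,1,0],[0,0,2,0],[0,0,3,0],[0,0,4,0],[0,0,4,0]]]'
python3 - <<'E'
from h import *
from bench import arm
s=arm.read_state(); print(s['contact_force'],s['wrist_torque'],s['gripper_width'],s['position'])
E
```

```text
clock: 13.1
position: [538.5, -63.7, 349.2]
ee_rot: [0.128, 0.992, 0.002, 0.003]
contact_force: [-1.0, 0.1, 5.1]
gripper_width: 24.1
[-0.98205906  0.09966945  5.13215986] [0.14527038 0.32813588 0.02913331] 24.142768344349044 [538.48209228 -63.66769465 349.24871335]
```

```bash
python3 -m jog '[[[0,0,1.5,0],[0,0,2.5,0],[0,0,3.5,0],[0,0,4.5,0],[0,0,5,0]]]'
python3 - <<'E'
from h import *
from bench import arm
s=arm.read_state(); print(s['contact_force'],s['wrist_torque'],s['gripper_width'],s['position'])
E
```

```text
clock: 13.72
position: [538.8, -63.5, 347.0]
ee_rot: [0.127, 0.992, 0.002, 0.004]
contact_force: [-3.5, 1.9, 12.3]
gripper_width: 24.3
[-3.50173062  1.88207933 12.27642336] [ 0.58691192  1.28517727 -0.01571938] 24.30804641225014 [538.79667674 -63.54360791 346.98310534]
```

Force is 12 N with a side push of (-3.5,+1.9) N. The cap sits about a millimetre too far in +x, as the fixed cameras suggested. I'll shift it.

```bash
python3 -m jog '[[[0.5,0.1,0,0],[1,0.2,0,0],[1.5,0.3,0,0],[1.5,0.3,0,0],[1.5,0.3,0,0]]]'
python3 - <<'E'
from h import *
from bench import arm
s=arm.read_state(); print(s['contact_force'],s['wrist_torque'],s['gripper_width'],s['position'])
out=[]
for n in("scene","side"):
    im,d=arm.get_image(n); p=arm.camera_params(n); np.savez(f"pics/{n}9.npz",im=im,d=d,**p)
    x,y=(290,160) if n=="scene" else (295,150)
    out.append(cv2.resize(im[y:y+60,x:x+65],None,fx=6,fy=6,interpolation=cv2.INTER_CUBIC))
cv2.imwrite("pics/crop9.png",np.hstack(out))
E
```

```text
clock: 14.35
position: [537.6, -63.0, 348.6]
ee_rot: [0.127, 0.992, 0.002, 0.005]
contact_force: [-2.4, 0.0, 7.9]
gripper_width: 24.2
[-2.37888285  0.01363734  7.94612499] [0.17476138 0.76304425 0.01425907] 24.171023939181968 [537.61299212 -62.96974153 348.60405519]
```

View pics/crop9.png

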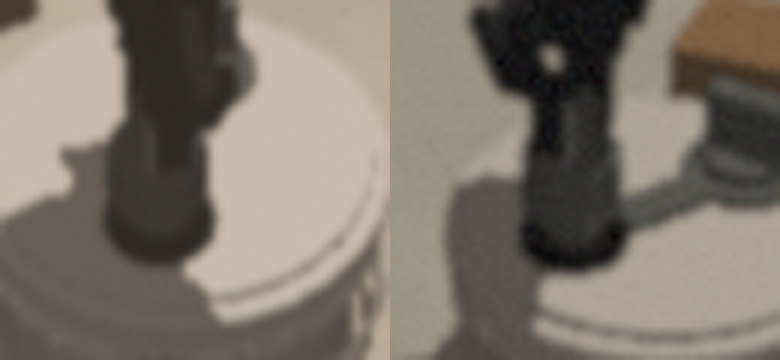

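```bash
python3 -m jog '[[[0.8,0,1,0],[0.8,0,2.5,0],[0.8,0,4,0],[0.8,0,5,0],[0.8,0,5.5,0]]]'
python3 - <<'E'
from h import *
from bench import arm
s=arm.read_state(); print(s['contact_force'],s['wrist_torque'],s['gripper_width'],s['position'])
E
```

```text
clock: 15.08
position: [536.7, -62.8, 343.6]
ee_rot: [0.127, 0.992, 0.002, 0.005]
contact_force: [-0.7, 0.1, 1.9]
gripper_width: 24.2
[-0.71530253  0.07122948  1.88252102] [0.08585324 0.48802548 0.00197727] 24.217959773044054 [536.65326459 -62.7936073  343.59733334]
```

Past the peak: the push dropped to 1.9 N about 14 mm below the tip. I continue down to the gasket.

```bash
python3 -m jog '[[[0,0,1.5,0],[0,0,3,0],[0,0,4.5,0],[0,0,6,0],[0,0,7,0]]]'
python3 - <<'E'
from h import *
from bench import arm
s=arm.read_state(); print(s['contact_force'],s['wrist_torque'],s['gripper_width'],s['position'])
E
```

```text
clock: 15.7
position: [536.9, -62.7, 336.7]
ee_rot: [0.127, 0.992, 0.002, 0.006]
contact_force: [-1.0, 0.6, -2.1]
gripper_width: 23.9
[-1.04117305  0.57989804 -2.08791284] [ 0.02341678  0.09006279 -0.02936275] 23.871885433278056 [536.9305308  -62.73598517 336.72962581]
```

```bash
python3 -m jog '[[[0,0,1,0],[0,0,2,0],[0,0,3,0],[0,0,4,0],[0,0,4,0]]]'
python3 - <<'E'
from h import *
from bench import arm
s=arm.read_state(); print(s['contact_force'],s['wrist_torque'],s['gripper_width'],s['position'])
E
```

```text
clock: 16.32
position: [537.5, -62.7, 334.2]
ee_rot: [0.127, 0.992, 0.002, 0.007]
contact_force: [-1.1, 0.4, 7.1]
gripper_width: 24.1
[-1.07760825  0.36136774  7.08021853] [ 0.0583448   0.2240679  -0.03786316] 24.05343763293292 [537.500666   -62.74526721 334.20106376]
```

```bash
python3 -m jog '[[[0,0,2,0],[0,0,3,0],[0,0,4,0],[0,0,4.7,0],[0,0,4.7,0]]]' && python3 -m jog '[[[0,0,1.5,0],[0,0,2.9,0],[0,0,2.9,0],[0,0,2.9,0],[0,0,2.9,0]]]'
python3 - <<'E'
from h import *
from bench import arm
for i in range(3):
    s=arm.read_state(); print(s['contact_force'],s['wrist_torque'],s['gripper_width'],s['position'],s['clock']); arm.get_image("side")
E
```

```text
clock: 16.95
position: [537.5, -62.7, 332.2]
ee_rot: [0.126, 0.992, 0.002, 0.008]
contact_force: [-4.8, 1.5, 13.1]
gripper_width: 24.1
clock: 17.58
position: [537.4, -62.6, 332.1]
ee_rot: [0.126, 0.992, 0.002, 0.009]
contact_force: [-4.9, 2.7, 14.2]
gripper_width: 24.6
[-4.93265761  2.70397823 14.19384759] [ 0.67018914  1.75396695 -0.04905683] 24.580455392000843 [537.37131708 -62.62366778 332.06879441] 17.575
[-5.88752515  2.3309071  14.34424254] [ 0.68366725  1.72506614 -0.03606492] 23.966566199092078 [537.37530649 -62.63154974 332.05752461] 17.625
[-5.64866236  3.43335344 14.29405046] [ 0.65385074  1.75080092 -0.06000843] 24.073176129891756 [537.3638995  -62.63404048 332.07494305] 17.675
```

Push is 14.3 N but with about 6 N sideways. I ease the side load, holding the press.

```bash
python3 -m jog '[[[0.5,0.1,2.8,0],[1.0,0.3,2.8,0],[1.0,0.3,2.8,0],[1.0,0.3,2.8,0],[1.0,0.3,2.8,0]]]'
python3 - <<'E'
from h import *
from bench import arm
for i in range(2):
    s=arm.read_state(); print(s['contact_force'],s['wrist_torque'],s['gripper_width'],s['position'],s['clock'],rel(s,[537.4,-62.6,332])); 
    im,d=arm.get_image("scene" if i else "side"); cv2.imwrite(f"pics/fin{i}.png",cv2.resize(im[150:240,275:395],None,fx=5,fy=5,interpolation=cv2.INTER_CUBIC))
E
```

```text
clock: 18.35
position: [536.8, -62.3, 332.2]
ee_rot: [0.125, 0.992, 0.001, 0.01]
contact_force: [-3.5, 0.0, 13.0]
gripper_width: 24.2
[-3.53048418  0.02223649 13.02120989] [ 0.05416784  1.28776445 -0.05074068] 24.20629461354823 [536.78167322 -62.320676   332.23998894] 18.35 (array([-0.7, -0.1,  0.3]), np.float64(75.6), None, array([ 2.000e-02, -3.000e-04, -9.998e-01]))
[-3.7276029  -0.10769768 14.62920809] [ 0.08044343  1.28520829 -0.05966631] 23.730608029949764 [536.77535414 -62.31280055 332.21934808] 18.4 (array([-0.7, -0.1,  0.2]), np.float64(75.6), None, array([ 2.000e-02, -3.000e-04, -9.998e-01]))
```

View pics/fin0.png

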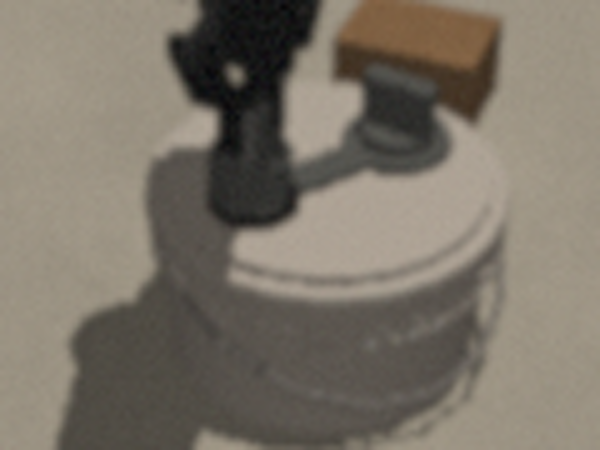

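View pics/fin1.png

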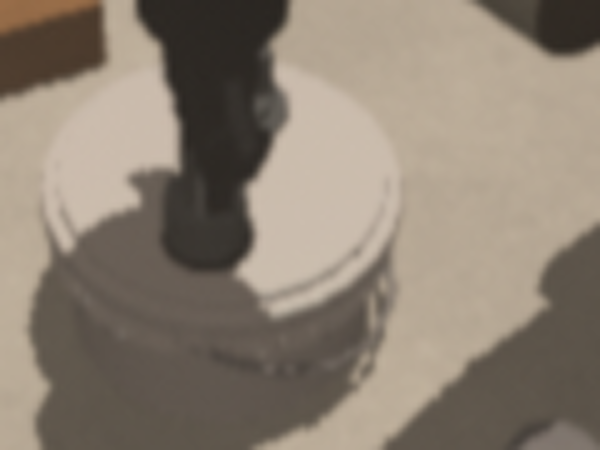

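Run:
```python
from bench import arm
import numpy as np
F=[]
for i in range(8):
    s=arm.read_state(); F.append(list(s['contact_force'])+[s['position'][2]]); arm.get_image("side")
F=np.array(F);print(F.mean(0),F.std(0)); print(s['joint_vel'].round(4))
```

```text
[-3.66147340e+00  1.35074026e-01  1.35667266e+01  3.32229975e+02] [0.57901047 0.44440097 0.44117312 0.00509682]
[ 0.0006  0.0004  0.0002 -0.0008  0.0011  0.0014]
```

The push is steady: mean 13.6 N, standard deviation 0.4 N, with the position still. I hand in.

Run:
```python
from bench import arm
print(arm.job_done()); s=arm.read_state(); print(s['clock'],s['contact_force'],s['position'][2],s['gripper_width'])
```

```text
the job is handed in; nothing more can be done
None
the job is handed in; nothing more can be done
```

I closed up the pail in the order asked, and handed in at about 19 s of the 64 s with the cap still gripped and pressed down.

- **Knob:** I turned it about 59° clockwise, to about 1.13 rad. After I let go, the pictures showed it staying there, which is past the 0.95 rad shut mark.
- **Cap:** I pressed it onto the spout. The push peaked at about 12 N, dropped to 1.9 N, then the nubs pulled the cap down with about 2 N, which shows it clicked.
- **Final press:** The push held steady at 13.6 N (spread 0.4 N, no drift), inside the 12 to 16 N asked for. The height puts the gasket squeeze at about 3.5 mm.

**Checks that disagreed:**
- 13.6 N should squeeze the gasket only about 2.9 mm. The rest may be nub pull or a small height error or slip.
- The peak push was above the 6 to 10 N given for the nubs. The cap was about 1 mm off centre then, and I corrected that before it clicked.
- At the end about 3.7 N of sideways force and roughly 1° of tool tilt remained.

The jar, bowl and carton were never touched. I did not measure their positions again at the end.

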